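# Dispense two clip cartridges for the press

### The job

Dispense two clip cartridges from the gravity dispenser into its tray, one at a time: press the blue paddle all the way down until a cartridge has rolled under the red gate, let the paddle come all the way back up so that the next cartridge rolls against the gate, then do it once more. Work it only by pressing the paddle with the fingertips: do not grasp or touch the cartridges or the gate, leave the other two cartridges queued behind the lowered gate, and leave everything else on the cabinet where it stands.

Things in the scene. Friction and masses are not known exactly. Their poses are not given: they have to be found in the camera images.
- dispenser: Cartridge dispenser, grey steel, screwed down: sloping chute, 80 mm wide inside, 87 outside, on a foot plate 100 x 325 mm. Origin on the cabinet top under the rocker's pivot, on the chute's centre line; x across the chute, y uphill along it, z up. Chute floor 40 mm high at y = 0, rising 8 degrees to the closed end at y = 184 mm. Guide walls 26 mm above the floor; bearing lugs at y = -9 mm, up to z = 103 mm.
- queue_head (a point): Where the centre of the first cartridge in the queue lies, against the gate: y = -1 mm, z = 63 mm in the dispenser's frame. Those behind it touch each other, centres 45.5 mm apart in y and 6.4 mm in z. When one is let out the others roll down one place.
- tray_mid (a point): Middle of the tray, the open low end of the chute beyond the gate, with sides 15 mm high and an end wall 22 mm high: y = -80 mm, z = 52 mm in the dispenser's frame. Two dispensed cartridges come to rest with centres at about y = -103 and -57 mm.
- rocker (a joint): Angle of the rocker, the sprung seesaw lever across the chute: 0 at rest (paddle up, gate down), 0.56 rad with the paddle fully down on a hard stop (gate up; a separator blade holds back the second cartridge, so just one leaves a stroke). The gate lets a cartridge by above about 0.47. Takes 3 N at the paddle to start, 6 N fully down; springs back. Cartridges take up to 1 s to roll a place.
- rocker_pivot (a point): Centre of the rocker's axle, which runs along the dispenser's x; at y = -7.5 mm, z = 93.5 mm in the dispenser's frame. The paddle and gate turn about it.
- paddle (a point): Blue paddle with black ribs, the rocker's end to press: 54 mm (x, across) x 60 (y, outward) x 4 mm. This point: centre of its upper face. In the dispenser's frame it is at y = 47, z = 153 mm at rest, face rising 24 degrees to +y; at y = 70, z = 115 fully down, face about level. A finger going straight down slides towards the pivot: start beyond the centre or follow the arc.
- gate: Red gate blade on the other end of the rocker, 66 mm wide, 3 mm thick, hanging across the chute on the tray side of the pivot; origin at the middle of its lower edge. Spring-backed, gives up to 3 mm. Lifts about 12 mm when the paddle is pressed. Not to be touched.
- cartridge_1: Clip cartridge: closed cardboard tube 46 mm in diameter and 76 mm long with steel end caps and a yellow band, about 0.11 kg, lying across the chute. Origin at its centre, x along the tube (it turns about x as it rolls). First in the queue, at the gate at the start.
- cartridge_2: Clip cartridge: closed cardboard tube 46 mm in diameter and 76 mm long with steel end caps and a yellow band, about 0.11 kg, lying across the chute. Origin at its centre, x along the tube (it turns about x as it rolls). Second in the queue at the start.
- cartridge_3: Clip cartridge: closed cardboard tube 46 mm in diameter and 76 mm long with steel end caps and a yellow band, about 0.11 kg, lying across the chute. Origin at its centre, x along the tube (it turns about x as it rolls). Third in the queue at the start; must end at the gate.
- cartridge_4: Clip cartridge: closed cardboard tube 46 mm in diameter and 76 mm long with steel end caps and a yellow band, about 0.11 kg, lying across the chute. Origin at its centre, x along the tube (it turns about x as it rolls). Last in the queue at the start; must end second, behind cartridge_3.
- desk_bell: Bystander, loose: must stay where it stands. Desk bell, brown bakelite base 84 mm in diameter, steel dome, brass plunger, 62 mm high; beyond the dispenser. Origin at the centre of its underside.
- binder_clip_1: Bystander, loose: must stay where it stands. Blue binder clip, 24 x 41 mm, 46 mm high with its wire handles up, on the robot's side of the dispenser. Origin at the centre of its underside.
- binder_clip_2: Bystander, loose: must stay where it stands. Blue binder clip like the other, on the robot's side of the dispenser. Origin at the centre of its underside.
- clip_bin: Bystander, loose: must stay where it stands. Grey metal bin of large paperclips, 100 x 140 mm, 50 mm high. Origin at the centre of its underside.
- pen_rest: Bystander, loose: must stay where it stands. Walnut pen rest with two pens, 70 x 190 mm, 38 mm high. Origin at the centre of its underside.
- date_stamp: Bystander, loose: must stay where it stands. Self-inking date stamp, black and blue, 45 x 65 mm, 87 mm high. Origin at the centre of its underside.

How it is judged:
On the way, in this order (a step that is already met when the one before it is completed fails the run):
1. the paddle is pressed all the way down (value of joint rocker above 0.48 rad), for 0.1 s.
2. the first cartridge is in the tray, the paddle is back up and the second cartridge stands at the gate (y of cartridge_1 in the frame of dispenser between -0.12 and -0.045 m and z of cartridge_1 in the frame of dispenser between 0.035 and 0.07 m and x of cartridge_1 in the frame of dispenser between -0.01 and 0.01 m and y of cartridge_2 in the frame of dispenser between -0.009 and 0.007 m and x of cartridge_2 in the frame of dispenser between -0.01 and 0.01 m and value of joint rocker below 0.05 rad), for 0.1 s.
3. the paddle is pressed all the way down again (value of joint rocker above 0.48 rad), for 0.1 s.
4. two cartridges are in the tray, the paddle is back up and the third cartridge stands at the gate (y of cartridge_1 in the frame of dispenser between -0.12 and -0.045 m and z of cartridge_1 in the frame of dispenser between 0.035 and 0.07 m and x of cartridge_1 in the frame of dispenser between -0.01 and 0.01 m and y of cartridge_2 in the frame of dispenser between -0.12 and -0.045 m and z of cartridge_2 in the frame of dispenser between 0.035 and 0.07 m and x of cartridge_2 in the frame of dispenser between -0.01 and 0.01 m and y of cartridge_3 in the frame of dispenser between -0.009 and 0.007 m and x of cartridge_3 in the frame of dispenser between -0.01 and 0.01 m and value of joint rocker below 0.05 rad), for 0.1 s.
At the end, for the whole second after the job is handed in: Cartridges 1 and 2 lie in the tray (45 to 120 mm downhill of the pivot), 3 and 4 are first and second in the queue behind the gate (within 8 mm of their places), the paddle is up (rocker below 0.05 rad) and all cartridges are at rest (below 20 mm/s) (all of step 4 and y of cartridge_4 in the frame of dispenser between 0.037 and 0.053 m and x of cartridge_4 in the frame of dispenser between -0.01 and 0.01 m and linear speed of each of cartridge_1, cartridge_2, cartridge_3, cartridge_4 below 0.02 m/s); the robot touches nothing.
It fails at once if the robot touches a cartridge (contact force between any of the fingers, the arm and cartridge_1 above 0.5 N or contact force between any of the fingers, the arm and cartridge_2 above 0.5 N or contact force between any of the fingers, the arm and cartridge_3 above 0.5 N or contact force between any of the fingers, the arm and cartridge_4 above 0.5 N).
It fails at once if the robot touches the red gate (contact force between any of the fingers, the arm and gate above 0.5 N).
It fails at once if a cartridge is lifted out of the chute, or a bystander off the surface (z of any of cartridge_1, cartridge_2, cartridge_3, cartridge_4 in the frame of dispenser above 0.11 m or height (world z) of any of desk_bell, binder_clip_1, binder_clip_2, clip_bin, pen_rest, date_stamp above 0.02 m).
It fails at once if the third cartridge gets past the gate (y of cartridge_3 in the frame of dispenser below -0.03 m).
It fails at once if a bystander is moved more than 15 mm or tipped (distance of any of desk_bell, binder_clip_1, binder_clip_2, clip_bin, pen_rest, date_stamp from where it was at the start of the episode above 0.015 m or angle between any of desk_bell, binder_clip_1, binder_clip_2, clip_bin, pen_rest, date_stamp's own z axis and vertical above 0.3 rad).
It also fails if it takes over 53 s, if anything falls off the work surface, if the arm or the gripper's body presses on something with over 40 N, if the wrist force passes 120 N, or if a joint passes its speed limit or range.

### The arm

A 6-joint arm with a two-finger parallel gripper is mounted at the origin on the work surface. World frame = base frame: x ahead of the robot, y to its left, z up, the work surface at z = 0. Lengths are in m, angles in rad, forces in N, time in s.
With the tool pointing down it reaches from about 0.325 to 1 m from the base axis. Payload 5.1 kg.
Tool frame: the origin (TCP) lies between the finger pads; the fingertips stand 8 mm ahead of it and the grasp point (between the pads) lies 11 mm behind it; z points along the fingers, y is the line along which they close (so a half turn about z gives the same grasp; the last joint's range is limited). The gripper opens to 85 mm and grips with 20 to 120 N. Pads are 22 mm wide; open, the fingers measure 114 mm over their backs; the gripper's body (76 mm by 85 mm) begins 54 mm behind the grasp point. The pads swing forward as they close: fully open they stand 13 mm farther back than shut.
Start: joints at [-1.394, 0.124, 1.65, -0, 1.367, -0.083], TCP at [0.167, -0.628, 0.239] pointing down, gripper open.
Joint ranges: [-2.61, 2.61], [-1.02, 2.33], [0.03, 2.71], [-1.35, 4.49], [0.32, 2.68], [-2.91, 2.91]. Speed limits (rad/s): [2.57, 2.57, 3.14, 3.14, 3.14, 3.14].

### API

Orientations are given as a unit quaternion [x, y, z, w].
In Python, from rig import monitor, imaging, job gives the robot as it stands.
- The arm moves only by the tool send_rows, never from a script. Its argument "plan" is a list of rows, each an object of numbers: "tx", "ty", "tz": the shift along the tool's x, y, z in mm; "wx", "wy", "wz": the turn, a rotation vector about the tool's x, y, z in rad; "claw": the gripper's target within -1 to 1 (shut at 1, half-way at 0, fully open at -1). In form: [{"tx": .., "ty": .., "tz": .., "wx": .., "wy": .., "wz": .., "claw": ..}, ...]. A call has exactly 10 rows; each row shifts and turns the commanded pose from where the row before left it, along the tool's axes as they then stand; what a row does not reach is not made up. A row lasts 1/10 s, in which the tool goes at most 50 mm and 8.59 degrees, less where a joint would pass 70% of its speed; a pose out of reach is approached as far as the arm can. A call is refused whole if a number of a shift passes 50 or a number of a turn 0.15, either way. A call with a gripper value outside its range is refused whole. The fingers move at their own pace and stop on an object; "grip_force" is the grip in N (left out, the last holds). Time passes only in rows, so rows that do not move let the fingers close, or fill a call up. It gives the time, the measured TCP pose, the force, the opening and the grip force at its end, in the units of the state.
- monitor.read_state(): the state, without advancing time (a new reading comes with each control period).
- imaging.grab_frame(name): name is "scene" or "side" or "wrist"; returns a dict with "pixels" (480x640x3 uint8, blue, green, red), "camera_matrix" (3x3 intrinsics, pixels), "extrinsics" (4x4, takes a point from camera to world coordinates). Camera axes: x right, y down, z forward; pixel columns grow to the right and rows downward; lengths in m; the calibration is good to about 2 mm. A picture is of the moment at which its call begins. There is no depth.
- job.close_job(): hands the job in; it is judged then, once.
Trained networks look in a picture, given as the dict that the camera call returned (one of the last four; its "shot" number tells which), for a name from the list of things; names that differ only in an ending like _2 or _b are one class to them, and where a whole thing is asked for, a point or a joint stands for the part that bears it (a point fixed in the world has none). Each returns a list of dicts, best first, with "score" (0 to 1); they miss things now and then, are a little off and sometimes report something else, mostly with a low value. They report only what shows in the picture. A call takes as long as a camera call.
- imaging.look_for(picture, name): "xyz" ([x, y, z] in m, in world coordinates, good to about 4 mm: the middle of the surface that is visible of it).
- imaging.regions_of(picture, name): "pixels" (480x640 bool, what is visible of it).
The state is a dict: "time_s": time; "qpos": joint angles; "joint_vel": joint speeds; "joint_torque": joint torques, N m; "eef_pos": TCP position; "eef_rot": TCP orientation; "contact_force": force on the tool from outside, world axes, zero at the start; "wrist_torque": the same for the moment, N m; "opening": finger opening in m; "gripper_force": force on a finger pad.
Only numpy, scipy, OpenCV 4.12 (cv2) and the standard library are available. Lean on these libraries where they do the work, as an engineer would, in place of code of your own. Each camera call takes 0.05 s, during which the arm holds its last target. There are 200 camera calls.

## Working session

There is one attempt and no reset: what is moved stays moved. The work goes in short steps, Python scripts to look and compute and a tool call to move; the robot and the scene stay as the last step left them, time stands still between calls to the robot, and variables do not carry over. Pictures are saved under pics/ and viewed, at most 10 in all, crops included, and the job is handed in when it is done.

Besides the shell and the picture viewer there is one more tool, called after "Request:" as name([rows], argument=value, ...), one row to a line, values as JSON. send_rows: Moves the arm, as the interface text tells. Its arguments: {"type":"object","properties":{"plan":{"type":"array","items":{"type":"object","properties":{"tx":{"type":"number"},"ty":{"type":"number"},"tz":{"type":"number"},"wx":{"type":"number"},"wy":{"type":"number"},"wz":{"type":"number"},"claw":{"type":"number"}}}},"grip_force":{"type":"number"}},"required":["plan"]}

```bash
mkdir -p pics
cat > h.py <<'E'
from rig import monitor, imaging, job
import numpy as np, cv2
from scipy.spatial.transform import Rotation as R
def grab(n,f=None):
    p=imaging.grab_frame(n)
    if f: cv2.imwrite('pics/'+f,p['pixels'])
    return p
E
python3 - <<'E'
from h import *
s=monitor.read_state(); print(s['time_s'],s['eef_pos'],s['eef_rot'],s['opening'],s['contact_force'])
for n in ['scene','side']:
    p=grab(n,n+'0.png'); print(n,np.round(p['extrinsics'],3).tolist())
    for k in ['paddle','gate','cartridge_1','dispenser','rocker_pivot','tray_mid','desk_bell','binder_clip_1']:
        print(k,[(np.round(d['xyz'],3).tolist(),round(d['score'],2)) for d in imaging.look_for(p,k)][:5])
E
```

```text
0.0 [ 0.16685285 -0.62762587  0.23806339] [ 9.91572824e-01  1.29546556e-01 -4.33827630e-05 -1.01091845e-03] 0.08536613569016036 [ 0.88133501 -0.58316886 -0.28926044]
scene [[-0.518, 0.645, -0.563, 1.41], [0.856, 0.385, -0.346, 0.546], [-0.007, -0.661, -0.751, 1.287], [0.0, 0.0, 0.0, 1.0]]
paddle [([0.55, -0.064, 0.107], 0.74), ([0.416, 0.483, 0.018], 0.48)]
gate [([0.635, -0.433, 0.026], 0.56)]
cartridge_1 [([0.554, -0.034, 0.088], 0.71), ([0.533, 0.011, 0.096], 0.7), ([0.52, 0.052, 0.105], 0.65), ([0.578, -0.064, 0.075], 0.43)]
dispenser [([0.565, -0.051, 0.033], 0.89), ([0.534, 0.011, 0.096], 0.19)]
rocker_pivot [([0.554, -0.062, 0.11], 0.95), ([0.492, -0.448, 0.046], 0.25)]
tray_mid [([0.565, -0.051, 0.034], 0.97)]
desk_bell [([0.653, 0.009, 0.034], 0.83)]
binder_clip_1 [([0.481, -0.183, 0.018], 0.65), ([0.635, -0.433, 0.028], 0.6), ([0.534, 0.012, 0.097], 0.44), ([0.425, -0.033, 0.027], 0.35)]
side [[-0.944, -0.24, 0.225, 0.274], [-0.328, 0.72, -0.612, 0.761], [-0.015, -0.652, -0.758, 1.043], [0.0, 0.0, 0.0, 1.0]]
paddle [([0.55, -0.06, 0.143], 0.87)]
gate [([0.423, 0.449, 0.016], 0.61)]
cartridge_1 [([0.528, 0.015, 0.094], 0.92), ([0.517, 0.064, 0.102], 0.9), ([0.539, -0.029, 0.093], 0.79), ([0.547, -0.067, 0.08], 0.52), ([0.426, -0.026, 0.017], 0.35)]
dispenser [([0.528, 0.043, 0.038], 0.88), ([0.469, -0.173, 0.02], 0.37), ([0.516, 0.063, 0.098], 0.25)]
rocker_pivot [([0.546, -0.051, 0.14], 0.58), ([0.426, -0.028, 0.018], 0.21), ([0.529, 0.012, 0.099], 0.19)]
tray_mid [([0.529, 0.046, 0.041], 0.64)]
desk_bell [([0.633, 0.018, 0.037], 0.94), ([0.516, 0.064, 0.099], 0.43)]
binder_clip_1 [([0.47, -0.173, 0.018], 0.66), ([0.428, -0.029, 0.017], 0.6), ([0.474, -0.436, 0.05], 0.42), ([0.515, 0.067, 0.1], 0.17)]
```

View pics/scene0.png

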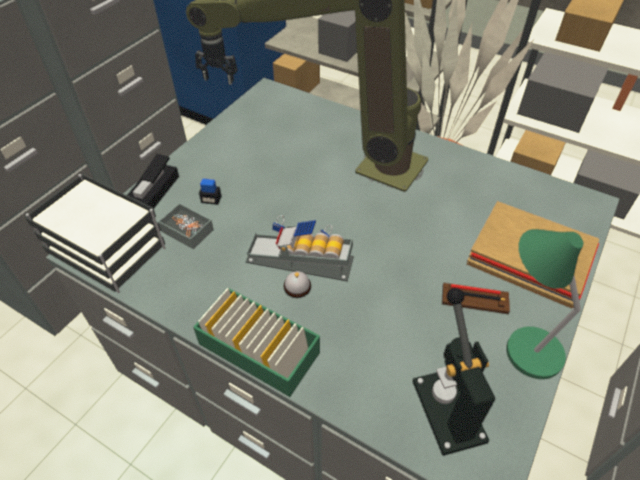

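View pics/side0.png

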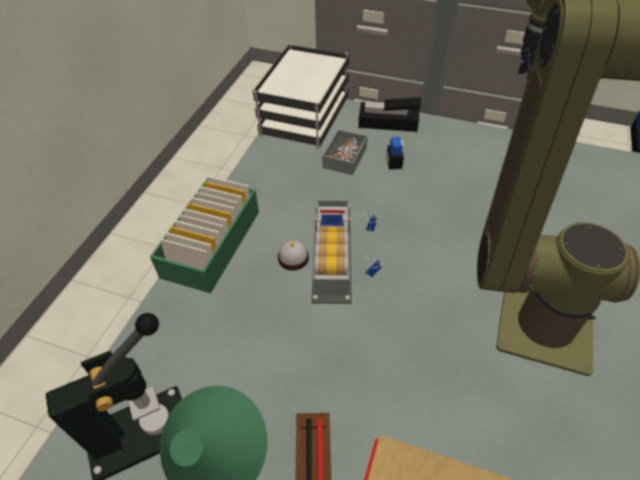

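The scene view shows the dispenser at about (300,247) and the bell in front of it. The side view shows the chute at (332,250), with the paddle at (332,218) and the clips at (372,222) and (373,268). I'll move above it with the gripper shut for a close look.

Request:
send_rows([
  {"tx": 26,"ty": -24,"tz": -10,"claw": 1},
  {"tx": 26,"ty": -24,"tz": -10,"claw": 1},
  {"tx": 26,"ty": -24,"tz": -10,"claw": 1},
  {"tx": 26,"ty": -24,"tz": -10,"claw": 1},
  {"tx": 26,"ty": -24,"tz": -10,"claw": 1},
  {"tx": 26,"ty": -24,"tz": -10,"claw": 1},
  {"tx": 26,"ty": -24,"tz": -10,"claw": 1},
  {"tx": 26,"ty": -24,"tz": -10,"claw": 1},
  {"tx": 26,"ty": -24,"tz": -10,"claw": 1},
  {"tx": 26,"ty": -24,"tz": -10,"claw": 1},
])

```text
invalid input
```

Request:
send_rows([
  {"tx": 26,"ty": -24,"tz": 0,"claw": 1},
  {"tx": 26,"ty": -24,"tz": 0,"claw": 1},
  {"tx": 26,"ty": -24,"tz": 0,"claw": 1},
  {"tx": 26,"ty": -24,"tz": 0,"claw": 1},
  {"tx": 26,"ty": -24,"tz": 0,"claw": 1},
  {"tx": 26,"ty": -24,"tz": 0,"claw": 1},
  {"tx": 26,"ty": -24,"tz": 0,"claw": 1},
  {"tx": 26,"ty": -24,"tz": 0,"claw": 1},
  {"tx": 0,"ty": 0,"tz": 0,"claw": 1},
  {"tx": 0,"ty": 0,"tz": 0,"claw": 1},
])

```text
invalid input
```

Run:
```python
from h import *
s=monitor.read_state(); print(s['time_s'],s['eef_pos'],s['eef_rot'],s['opening'],s['contact_force'])
p=grab('wrist','w1.png'); print(np.round(p['extrinsics'],3).tolist())
for k in ['paddle','gate','cartridge_1','dispenser']:
    print(k,[(np.round(d['xyz'],3).tolist(),round(d['score'],2)) for d in imaging.look_for(p,k)][:5])
```

```text
0.9 [ 0.16696036 -0.62818267  0.23935097] [9.91574280e-01 1.29539364e-01 1.31179446e-05 1.39949269e-05] 0.08524129868166591 [ 0.31862247 -0.65877029 -0.44037649]
[[0.257, -0.921, -0.291, 0.241], [-0.966, -0.245, -0.078, -0.608], [0.0, 0.302, -0.953, 0.375], [0.0, 0.0, 0.0, 1.0]]
paddle []
gate []
cartridge_1 []
dispenser []
```

View pics/w1.png

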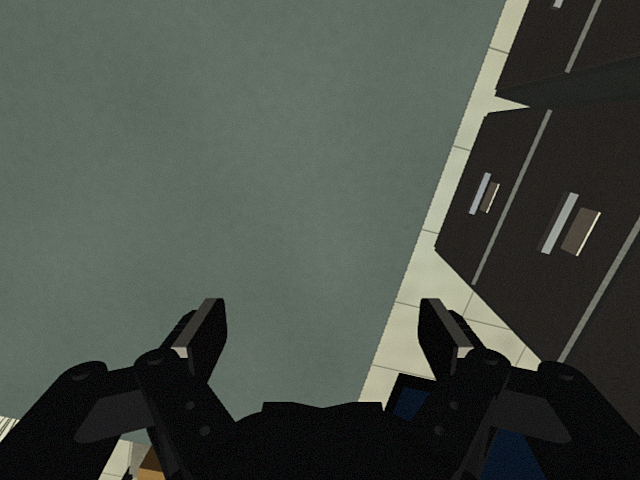

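The picture shows only bare cabinet top, because the moves were refused. I'll send full rows.

Request:
send_rows([
  {"tx": 26,"ty": -24,"tz": -10,"wx": 0,"wy": 0,"wz": 0,"claw": 1},
  {"tx": 26,"ty": -24,"tz": -10,"wx": 0,"wy": 0,"wz": 0,"claw": 1},
  {"tx": 26,"ty": -24,"tz": -10,"wx": 0,"wy": 0,"wz": 0,"claw": 1},
  {"tx": 26,"ty": -24,"tz": -10,"wx": 0,"wy": 0,"wz": 0,"claw": 1},
  {"tx": 26,"ty": -24,"tz": -10,"wx": 0,"wy": 0,"wz": 0,"claw": 1},
  {"tx": 26,"ty": -24,"tz": -10,"wx": 0,"wy": 0,"wz": 0,"claw": 1},
  {"tx": 26,"ty": -24,"tz": -10,"wx": 0,"wy": 0,"wz": 0,"claw": 1},
  {"tx": 26,"ty": -24,"tz": -10,"wx": 0,"wy": 0,"wz": 0,"claw": 1},
  {"tx": 26,"ty": -24,"tz": -10,"wx": 0,"wy": 0,"wz": 0,"claw": 1},
  {"tx": 26,"ty": -24,"tz": -10,"wx": 0,"wy": 0,"wz": 0,"claw": 1},
])

```text
time_s: 2.15
eef_pos: [0.3571, -0.3281, 0.34]
eef_rot: [0.992, 0.129, 0.0, 0.0]
contact_force: [-0.2, -1.0, 0.0]
opening: -0.0
gripper_force: 0.0
```

Request:
send_rows([
  {"tx": 26,"ty": -24,"tz": 0,"wx": 0,"wy": 0,"wz": 0,"claw": 1},
  {"tx": 26,"ty": -24,"tz": 0,"wx": 0,"wy": 0,"wz": 0,"claw": 1},
  {"tx": 26,"ty": -24,"tz": 0,"wx": 0,"wy": 0,"wz": 0,"claw": 1},
  {"tx": 26,"ty": -24,"tz": 0,"wx": 0,"wy": 0,"wz": 0,"claw": 1},
  {"tx": 26,"ty": -24,"tz": 0,"wx": 0,"wy": 0,"wz": 0,"claw": 1},
  {"tx": 26,"ty": -24,"tz": 0,"wx": 0,"wy": 0,"wz": 0,"claw": 1},
  {"tx": 26,"ty": -24,"tz": 0,"wx": 0,"wy": 0,"wz": 0,"claw": 1},
  {"tx": 26,"ty": -24,"tz": 0,"wx": 0,"wy": 0,"wz": 0,"claw": 1},
  {"tx": 0,"ty": 0,"tz": 0,"wx": 0,"wy": 0,"wz": 0,"claw": 1},
  {"tx": 0,"ty": 0,"tz": 0,"wx": 0,"wy": 0,"wz": 0,"claw": 1},
])

```text
time_s: 3.15
eef_pos: [0.5083, -0.09, 0.3392]
eef_rot: [0.991, 0.13, -0.0, 0.0]
contact_force: [-0.2, 0.4, -0.1]
opening: -0.0001
gripper_force: 0.0
```

Run:
```python
from h import *
s=monitor.read_state(); print(s['time_s'],s['eef_pos'],s['eef_rot'],s['opening'],s['contact_force'])
p=grab('wrist','w2.png'); print(np.round(p['extrinsics'],3).tolist(),p['camera_matrix'].tolist())
for k in ['paddle','gate','cartridge_1','dispenser']:
    print(k,[(np.round(d['xyz'],3).tolist(),round(d['score'],2)) for d in imaging.look_for(p,k)][:5])
```

```text
3.15 [ 0.50834219 -0.09000408  0.33924618] [ 9.91471025e-01  1.30327003e-01 -2.35959777e-04  1.54814146e-04] -6.468507847405552e-05 [-0.22165579  0.3576722  -0.0504469 ]
[[0.259, -0.921, -0.292, 0.583], [-0.966, -0.246, -0.079, -0.069], [0.001, 0.302, -0.953, 0.475], [0.0, 0.0, 0.0, 1.0]] [[330.8605796338086, 0.0, 321.9479416575427], [0.0, 330.8605796338086, 238.21478511180032], [0.0, 0.0, 1.0]]
paddle [([0.548, -0.056, 0.141], 0.78)]
gate [([0.571, -0.109, 0.1], 0.68), ([0.547, -0.057, 0.14], 0.46), ([0.514, 0.048, 0.108], 0.32)]
cartridge_1 [([0.537, 0.018, 0.095], 0.89), ([0.516, 0.047, 0.106], 0.56), ([0.592, -0.066, 0.079], 0.41)]
dispenser [([0.561, -0.078, 0.085], 0.65)]
```

View pics/w2.png

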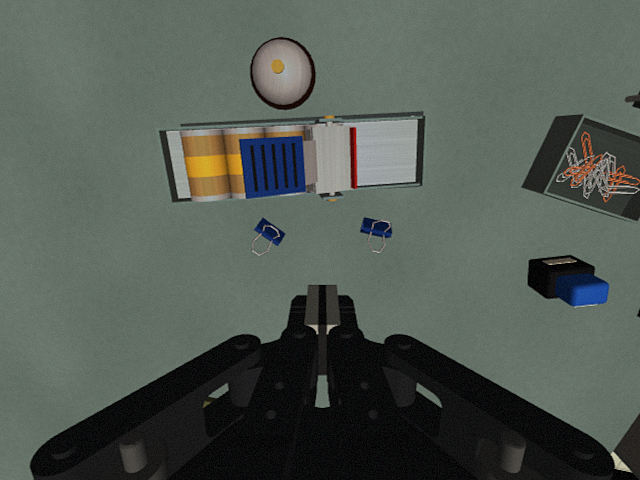

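The wrist view shows the paddle with corners at (240,138), (303,136), (305,193) and (246,198). Its axle ends are at (328,117) and (332,199), and the red gate is at (353,158). I'll fit the dispenser pose from these points and check the height against the other views.

Run:
```python
from h import *
from scipy.optimize import least_squares
p=grab('wrist'); K=p['camera_matrix'];T=np.linalg.inv(p['extrinsics'])
M=np.array([[27,74.4,165.2],[27,19.6,140.8],[-27,19.6,140.8],[-27,74.4,165.2],[0,-7.5,93.5]])/1e3
U=np.array([[240,138],[303,136],[305,193],[246,198],[330,158]],float)
def W(q,M): c,s=np.cos(q[2]),np.sin(q[2]); return np.c_[q[0]+c*M[:,0]-s*M[:,1],q[1]+s*M[:,0]+c*M[:,1],M[:,2]+q[3]]
def proj(T,K,X): c=X@T[:3,:3].T+T[:3,3]; u=c@K.T; return u[:,:2]/u[:,2:]
f=lambda q:(proj(T,K,W(q,M))-U).ravel()
r=least_squares(f,[.55,-.09,.25,0]); print('free z',np.round(r.x,4),np.round(r.fun,1))
r=least_squares(lambda q:f([*q,0]),[.55,-.09,.25]); q=[*r.x,0]; print(np.round(q,4),np.round(r.fun,1))
print('paddle rest/down',np.round(W(q,np.array([[0,.047,.153],[0,.07,.115]])),4))
# independent: triangulate paddle region centroid from 3 views
A=[];b=[]
for n in ['scene','side','wrist']:
    v=grab(n); g=imaging.regions_of(v,'paddle')
    if not g: print(n,'none'); continue
    m=g[0]['pixels']; uv=np.argwhere(m)[:,::-1].mean(0)
    E=v['extrinsics']; d=E[:3,:3]@np.linalg.inv(v['camera_matrix'])@[*uv,1]; d/=np.linalg.norm(d); P=np.eye(3)-np.outer(d,d); A.append(P);b.append(P@E[:3,3])
    print(n,g[0]['score'],m.sum(),uv.round(1),'pred',proj(np.linalg.inv(E),v['camera_matrix'],W(q,np.array([[0,.047,.153]]))).round(1))
print('tri',np.linalg.lstsq(np.vstack(A),np.hstack(b),rcond=None)[0].round(4))
s=monitor.read_state(); print(s['eef_pos'], R.from_quat(s['eef_rot']).as_matrix().round(3).tolist())
```

```text
free z [ 0.5556 -0.0802  0.2941  0.002 ] [-0.3  0.1 -0.4 -0.4  0.4 -1.4  0.   0.1  0.4  1.7]
[ 0.5554 -0.08    0.2942  0.    ] [-0.1  0.3 -0.6 -0.2  0.3 -1.5  0.2 -0.2  0.1  1.7]
paddle rest/down [[ 0.5418 -0.035   0.153 ]
 [ 0.5351 -0.013   0.115 ]]
scene 0.83 592 [294.2 233.5] pred [[305.  227.1]]
side 0.82 448 [331.9 218. ] pred [[331.5 217.9]]
wrist 0.72 7000 [299.1 162.3] pred [[275.2 166.8]]
tri [ 0.5516 -0.0603  0.1229]
[ 0.50820055 -0.09065555  0.3393623 ] [[0.967, 0.257, 0.0], [0.257, -0.967, -0.0], [0.0, 0.0, -1.0]]
```

Request:
send_rows([
  {"tx": 6,"ty": -6,"tz": 15,"wx": 0,"wy": 0,"wz": 0,"claw": 1},
  {"tx": 6,"ty": -6,"tz": 15,"wx": 0,"wy": 0,"wz": 0,"claw": 1},
  {"tx": 6,"ty": -6,"tz": 15,"wx": 0,"wy": 0,"wz": 0,"claw": 1},
  {"tx": 6,"ty": -6,"tz": 15,"wx": 0,"wy": 0,"wz": 0,"claw": 1},
  {"tx": 6,"ty": -6,"tz": 15,"wx": 0,"wy": 0,"wz": 0,"claw": 1},
  {"tx": 6,"ty": -6,"tz": 15,"wx": 0,"wy": 0,"wz": 0,"claw": 1},
  {"tx": 6,"ty": -7,"tz": 15,"wx": 0,"wy": 0,"wz": 0,"claw": 1},
  {"tx": 5,"ty": -7,"tz": 15,"wx": 0,"wy": 0,"wz": 0,"claw": 1},
  {"tx": 0,"ty": 0,"tz": 15,"wx": 0,"wy": 0,"wz": 0,"claw": 1},
  {"tx": 0,"ty": 0,"tz": 11,"wx": 0,"wy": 0,"wz": 0,"claw": 1},
])

```text
time_s: 4.75
eef_pos: [0.5404, -0.0298, 0.1915]
eef_rot: [0.992, 0.13, -0.001, -0.0]
contact_force: [-0.5, -0.5, 0.4]
opening: 0.0003
gripper_force: 0.0
```

```bash
cat >> h.py <<'E'
Q=[.5554,-.08,.2942]
def disp(P):
    c,s=np.cos(Q[2]),np.sin(Q[2]); d=np.array(P)-[Q[0],Q[1],0]; return (np.array([c*d[0]+s*d[1],-s*d[0]+c*d[1],d[2]-.008])*1e3).round(1)
def st():
    s=monitor.read_state(); print(s['time_s'],'tip in disp mm',disp(s['eef_pos']),'F',s['contact_force'].round(1)); return s
E
python3 - <<'E'
from h import *
st(); p=grab('wrist','w3.png')
E
```

```text
4.75 tip in disp mm [  0.2  52.4 183.5] F [-0.5 -0.5  0.4]
```

View pics/w3.png

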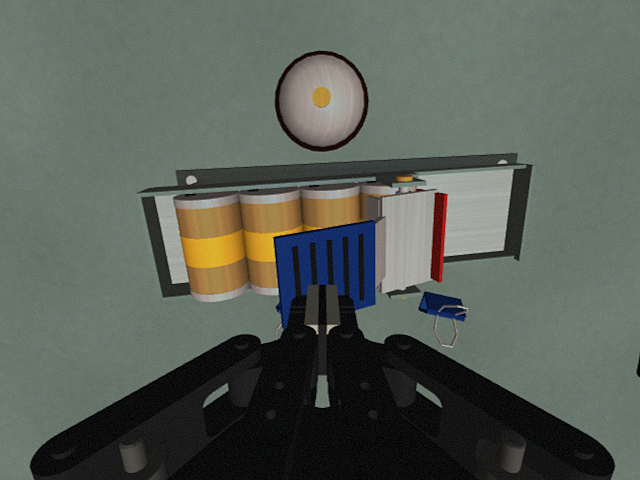

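The tip, at (322,290), hovers over the middle of the paddle, which spans columns 275–378. Now I'll press along the arc.

Request:
send_rows([
  {"tx": 0,"ty": 0,"tz": 8,"wx": 0,"wy": 0,"wz": 0,"claw": 1},
  {"tx": 0,"ty": 0,"tz": 8,"wx": 0,"wy": 0,"wz": 0,"claw": 1},
  {"tx": 0,"ty": 0,"tz": 8,"wx": 0,"wy": 0,"wz": 0,"claw": 1},
  {"tx": 0,"ty": -4,"tz": 5,"wx": 0,"wy": 0,"wz": 0,"claw": 1},
  {"tx": 0,"ty": -4,"tz": 6,"wx": 0,"wy": 0,"wz": 0,"claw": 1},
  {"tx": 0,"ty": -3,"tz": 6,"wx": 0,"wy": 0,"wz": 0,"claw": 1},
  {"tx": 0,"ty": -3,"tz": 6,"wx": 0,"wy": 0,"wz": 0,"claw": 1},
  {"tx": 0,"ty": -2,"tz": 6,"wx": 0,"wy": 0,"wz": 0,"claw": 1},
  {"tx": 0,"ty": -2,"tz": 6,"wx": 0,"wy": 0,"wz": 0,"claw": 1},
  {"tx": 0,"ty": -2,"tz": 6,"wx": 0,"wy": 0,"wz": 0,"claw": 1},
])

```text
time_s: 5.8
eef_pos: [0.5356, -0.0091, 0.1293]
eef_rot: [0.992, 0.13, 0.0, -0.001]
contact_force: [-5.0, 4.8, 9.0]
opening: -0.0003
gripper_force: 4.6
```

Run:
```python
from h import *
st()
```

```text
5.8 tip in disp mm [  1.7  73.6 121.3] F [-5.   4.8  9. ]
```

Request:
send_rows([
  {"tx": 0,"ty": 0,"tz": 1,"wx": 0,"wy": 0,"wz": 0,"claw": 1},
  {"tx": 0,"ty": 0,"tz": 1,"wx": 0,"wy": 0,"wz": 0,"claw": 1},
  {"tx": 0,"ty": 0,"tz": 1,"wx": 0,"wy": 0,"wz": 0,"claw": 1},
  {"tx": 0,"ty": 0,"tz": 0,"wx": 0,"wy": 0,"wz": 0,"claw": 1},
  {"tx": 0,"ty": 0,"tz": 0,"wx": 0,"wy": 0,"wz": 0,"claw": 1},
  {"tx": 0,"ty": 0,"tz": 0,"wx": 0,"wy": 0,"wz": 0,"claw": 1},
  {"tx": 0,"ty": 0,"tz": 0,"wx": 0,"wy": 0,"wz": 0,"claw": 1},
  {"tx": 0,"ty": 0,"tz": 0,"wx": 0,"wy": 0,"wz": 0,"claw": 1},
  {"tx": 0,"ty": 0,"tz": 0,"wx": 0,"wy": 0,"wz": 0,"claw": 1},
  {"tx": 0,"ty": 0,"tz": 0,"wx": 0,"wy": 0,"wz": 0,"claw": 1},
])

```text
time_s: 6.8
eef_pos: [0.5355, -0.0084, 0.1262]
eef_rot: [0.992, 0.13, 0.0, -0.002]
contact_force: [-5.0, 7.9, 7.5]
opening: 0.0002
gripper_force: 4.5
```

Run:
```python
from h import *
st(); p=grab('wrist','w4.png')
```

```text
6.8 tip in disp mm [  1.7  74.3 118.2] F [-5.   7.9  7.5]
```

View pics/w4.png

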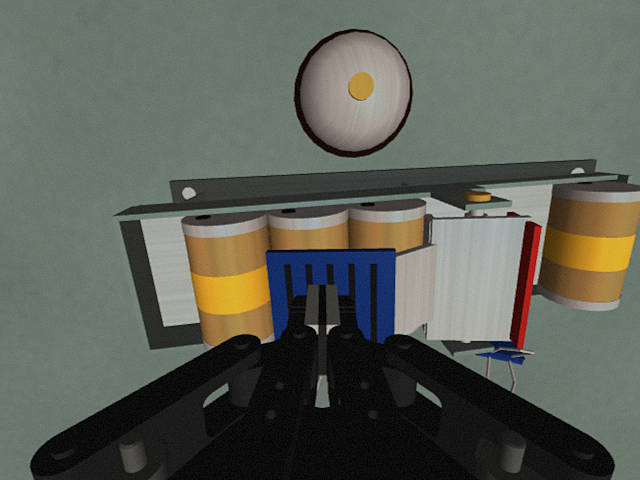

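The first cartridge has rolled into the tray, at (590,245). I'll press a little deeper to be sure the paddle is on its stop.

Request:
send_rows([
  {"tx": 0,"ty": -1,"tz": 1,"wx": 0,"wy": 0,"wz": 0,"claw": 1},
  {"tx": 0,"ty": 0,"tz": 1,"wx": 0,"wy": 0,"wz": 0,"claw": 1},
  {"tx": 0,"ty": 0,"tz": 1,"wx": 0,"wy": 0,"wz": 0,"claw": 1},
  {"tx": 0,"ty": 0,"tz": 1,"wx": 0,"wy": 0,"wz": 0,"claw": 1},
  {"tx": 0,"ty": 0,"tz": 0,"wx": 0,"wy": 0,"wz": 0,"claw": 1},
  {"tx": 0,"ty": 0,"tz": 0,"wx": 0,"wy": 0,"wz": 0,"claw": 1},
  {"tx": 0,"ty": 0,"tz": 0,"wx": 0,"wy": 0,"wz": 0,"claw": 1},
  {"tx": 0,"ty": 0,"tz": 0,"wx": 0,"wy": 0,"wz": 0,"claw": 1},
  {"tx": 0,"ty": 0,"tz": 0,"wx": 0,"wy": 0,"wz": 0,"claw": 1},
  {"tx": 0,"ty": 0,"tz": 0,"wx": 0,"wy": 0,"wz": 0,"claw": 1},
])

```text
time_s: 7.85
eef_pos: [0.5353, -0.0074, 0.1227]
eef_rot: [0.992, 0.13, -0.0, -0.002]
contact_force: [-7.4, 6.7, 10.4]
opening: 0.0001
gripper_force: 5.9
```

Run:
```python
from h import *
st()
```

```text
7.85 tip in disp mm [  1.8  75.4 114.7] F [-7.4  6.7 10.4]
```

Request:
send_rows([
  {"tx": 0,"ty": 0,"tz": 1,"wx": 0,"wy": 0,"wz": 0,"claw": 1},
  {"tx": 0,"ty": 0,"tz": 1,"wx": 0,"wy": 0,"wz": 0,"claw": 1},
  {"tx": 0,"ty": 0,"tz": 1,"wx": 0,"wy": 0,"wz": 0,"claw": 1},
  {"tx": 0,"ty": 0,"tz": 0,"wx": 0,"wy": 0,"wz": 0,"claw": 1},
  {"tx": 0,"ty": 0,"tz": 0,"wx": 0,"wy": 0,"wz": 0,"claw": 1},
  {"tx": 0,"ty": 0,"tz": 0,"wx": 0,"wy": 0,"wz": 0,"claw": 1},
  {"tx": 0,"ty": 0,"tz": 0,"wx": 0,"wy": 0,"wz": 0,"claw": 1},
  {"tx": 0,"ty": 0,"tz": 0,"wx": 0,"wy": 0,"wz": 0,"claw": 1},
  {"tx": 0,"ty": 0,"tz": 0,"wx": 0,"wy": 0,"wz": 0,"claw": 1},
  {"tx": 0,"ty": 0,"tz": 0,"wx": 0,"wy": 0,"wz": 0,"claw": 1},
])

```text
time_s: 8.85
eef_pos: [0.5354, -0.0073, 0.1221]
eef_rot: [0.992, 0.13, -0.0, -0.002]
contact_force: [-12.8, 8.1, 21.9]
opening: 0.0
gripper_force: 12.0
```

Run:
```python
from h import *
st()
```

```text
8.85 tip in disp mm [  2.   75.3 114.1] F [-12.8   8.1  21.9]
```

The paddle is on its stop: force jumped and the tip stays at 114 mm. I'll release back along the arc.

Request:
send_rows([
  {"tx": 0,"ty": 1,"tz": -8,"wx": 0,"wy": 0,"wz": 0,"claw": 1},
  {"tx": 0,"ty": 2,"tz": -7,"wx": 0,"wy": 0,"wz": 0,"claw": 1},
  {"tx": 0,"ty": 3,"tz": -7,"wx": 0,"wy": 0,"wz": 0,"claw": 1},
  {"tx": 0,"ty": 3,"tz": -7,"wx": 0,"wy": 0,"wz": 0,"claw": 1},
  {"tx": 0,"ty": 4,"tz": -7,"wx": 0,"wy": 0,"wz": 0,"claw": 1},
  {"tx": 0,"ty": 4,"tz": -8,"wx": 0,"wy": 0,"wz": 0,"claw": 1},
  {"tx": 0,"ty": 4,"tz": -8,"wx": 0,"wy": 0,"wz": 0,"claw": 1},
  {"tx": 0,"ty": 0,"tz": -8,"wx": 0,"wy": 0,"wz": 0,"claw": 1},
  {"tx": 0,"ty": 0,"tz": -8,"wx": 0,"wy": 0,"wz": 0,"claw": 1},
  {"tx": 0,"ty": 0,"tz": -8,"wx": 0,"wy": 0,"wz": 0,"claw": 1},
])

```text
time_s: 9.85
eef_pos: [0.5405, -0.03, 0.1944]
eef_rot: [0.992, 0.129, -0.001, -0.0]
contact_force: [-0.6, -0.4, -0.4]
opening: -0.0
gripper_force: 0.0
```

Request:
send_rows([
  {"tx": 0,"ty": 0,"tz": 0,"wx": 0,"wy": 0,"wz": 0,"claw": 1},
  {"tx": 0,"ty": 0,"tz": 0,"wx": 0,"wy": 0,"wz": 0,"claw": 1},
  {"tx": 0,"ty": 0,"tz": 0,"wx": 0,"wy": 0,"wz": 0,"claw": 1},
  {"tx": 0,"ty": 0,"tz": 0,"wx": 0,"wy": 0,"wz": 0,"claw": 1},
  {"tx": 0,"ty": 0,"tz": 0,"wx": 0,"wy": 0,"wz": 0,"claw": 1},
  {"tx": 0,"ty": 0,"tz": 0,"wx": 0,"wy": 0,"wz": 0,"claw": 1},
  {"tx": 0,"ty": 0,"tz": 0,"wx": 0,"wy": 0,"wz": 0,"claw": 1},
  {"tx": 0,"ty": 0,"tz": 0,"wx": 0,"wy": 0,"wz": 0,"claw": 1},
  {"tx": 0,"ty": 0,"tz": 0,"wx": 0,"wy": 0,"wz": 0,"claw": 1},
  {"tx": 0,"ty": 0,"tz": 0,"wx": 0,"wy": 0,"wz": 0,"claw": 1},
])

```text
time_s: 10.85
eef_pos: [0.5409, -0.0301, 0.1943]
eef_rot: [0.992, 0.13, 0.0, -0.0]
contact_force: [0.2, -0.5, 0.4]
opening: 0.0004
gripper_force: 0.0
```

Run:
```python
from h import *
st(); p=grab('wrist','w5.png')
```

```text
10.85 tip in disp mm [  0.6  52.  186.3] F [ 0.2 -0.5  0.4]
```

View pics/w5.png

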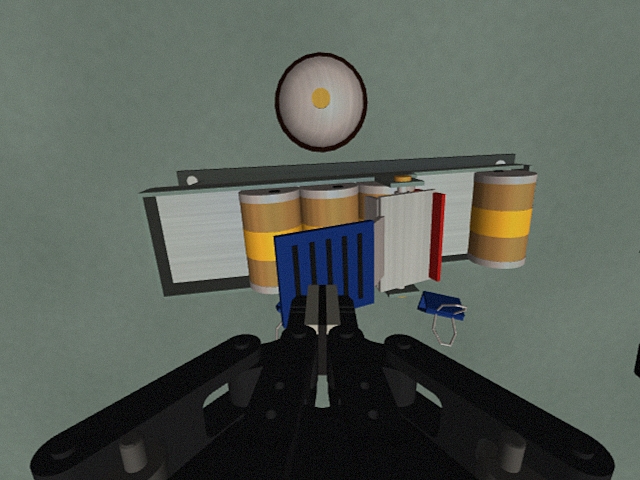

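One cartridge is in the tray at (503,218), the other three have moved up a place and the paddle is up. Second stroke.

Request:
send_rows([
  {"tx": 0,"ty": 0,"tz": 9,"wx": 0,"wy": 0,"wz": 0,"claw": 1},
  {"tx": 0,"ty": 0,"tz": 9,"wx": 0,"wy": 0,"wz": 0,"claw": 1},
  {"tx": 0,"ty": 0,"tz": 9,"wx": 0,"wy": 0,"wz": 0,"claw": 1},
  {"tx": 0,"ty": -4,"tz": 6,"wx": 0,"wy": 0,"wz": 0,"claw": 1},
  {"tx": 0,"ty": -4,"tz": 7,"wx": 0,"wy": 0,"wz": 0,"claw": 1},
  {"tx": 0,"ty": -3,"tz": 7,"wx": 0,"wy": 0,"wz": 0,"claw": 1},
  {"tx": 0,"ty": -3,"tz": 7,"wx": 0,"wy": 0,"wz": 0,"claw": 1},
  {"tx": 0,"ty": -3,"tz": 7,"wx": 0,"wy": 0,"wz": 0,"claw": 1},
  {"tx": 0,"ty": -2,"tz": 7,"wx": 0,"wy": 0,"wz": 0,"claw": 1},
  {"tx": 0,"ty": -2,"tz": 6,"wx": 0,"wy": 0,"wz": 0,"claw": 1},
])

```text
time_s: 11.9
eef_pos: [0.5354, -0.0087, 0.1217]
eef_rot: [0.992, 0.13, -0.0, -0.001]
contact_force: [-13.4, 0.1, 36.2]
opening: -0.0001
gripper_force: 18.8
```

Request:
send_rows([
  {"tx": 0,"ty": 0,"tz": 1,"wx": 0,"wy": 0,"wz": 0,"claw": 1},
  {"tx": 0,"ty": 0,"tz": 1,"wx": 0,"wy": 0,"wz": 0,"claw": 1},
  {"tx": 0,"ty": 0,"tz": 1,"wx": 0,"wy": 0,"wz": 0,"claw": 1},
  {"tx": 0,"ty": 0,"tz": 0,"wx": 0,"wy": 0,"wz": 0,"claw": 1},
  {"tx": 0,"ty": 0,"tz": 0,"wx": 0,"wy": 0,"wz": 0,"claw": 1},
  {"tx": 0,"ty": 0,"tz": 0,"wx": 0,"wy": 0,"wz": 0,"claw": 1},
  {"tx": 0,"ty": 0,"tz": 0,"wx": 0,"wy": 0,"wz": 0,"claw": 1},
  {"tx": 0,"ty": 0,"tz": 0,"wx": 0,"wy": 0,"wz": 0,"claw": 1},
  {"tx": 0,"ty": 0,"tz": 0,"wx": 0,"wy": 0,"wz": 0,"claw": 1},
  {"tx": 0,"ty": 0,"tz": 0,"wx": 0,"wy": 0,"wz": 0,"claw": 1},
])

```text
time_s: 12.9
eef_pos: [0.5356, -0.0089, 0.1222]
eef_rot: [0.992, 0.13, -0.001, -0.001]
contact_force: [-15.9, 3.5, 28.2]
opening: -0.0001
gripper_force: 14.2
```

Run:
```python
from h import *
st(); p=grab('wrist','w6.png')
```

```text
12.9 tip in disp mm [  1.6  73.8 114.2] F [-15.9   3.5  28.2]
```

View pics/w6.png

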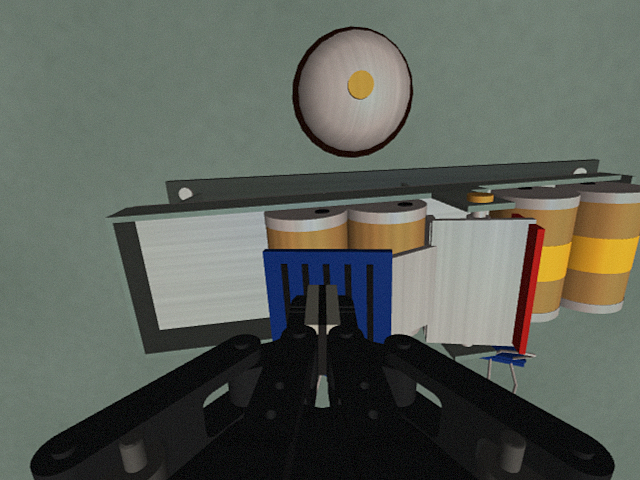

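Two cartridges are in the tray, at (545,250) and (600,245), and the other two are held back by the blade. I'll release and rise well clear.

Request:
send_rows([
  {"tx": 0,"ty": 1,"tz": -8,"wx": 0,"wy": 0,"wz": 0,"claw": 1},
  {"tx": 0,"ty": 2,"tz": -7,"wx": 0,"wy": 0,"wz": 0,"claw": 1},
  {"tx": 0,"ty": 3,"tz": -7,"wx": 0,"wy": 0,"wz": 0,"claw": 1},
  {"tx": 0,"ty": 3,"tz": -7,"wx": 0,"wy": 0,"wz": 0,"claw": 1},
  {"tx": 0,"ty": 4,"tz": -7,"wx": 0,"wy": 0,"wz": 0,"claw": 1},
  {"tx": 0,"ty": 4,"tz": -8,"wx": 0,"wy": 0,"wz": 0,"claw": 1},
  {"tx": 0,"ty": 4,"tz": -8,"wx": 0,"wy": 0,"wz": 0,"claw": 1},
  {"tx": 0,"ty": 0,"tz": -8,"wx": 0,"wy": 0,"wz": 0,"claw": 1},
  {"tx": 0,"ty": 0,"tz": -8,"wx": 0,"wy": 0,"wz": 0,"claw": 1},
  {"tx": 0,"ty": 0,"tz": -8,"wx": 0,"wy": 0,"wz": 0,"claw": 1},
])

```text
time_s: 13.95
eef_pos: [0.5405, -0.0299, 0.1935]
eef_rot: [0.992, 0.13, -0.0, -0.0]
contact_force: [-0.1, -0.4, -0.3]
opening: -0.0001
gripper_force: 0.0
```

Request:
send_rows([
  {"tx": 0,"ty": 0,"tz": -15,"wx": 0,"wy": 0,"wz": 0,"claw": 1},
  {"tx": 0,"ty": 0,"tz": -15,"wx": 0,"wy": 0,"wz": 0,"claw": 1},
  {"tx": 0,"ty": 0,"tz": -15,"wx": 0,"wy": 0,"wz": 0,"claw": 1},
  {"tx": 0,"ty": 0,"tz": -15,"wx": 0,"wy": 0,"wz": 0,"claw": 1},
  {"tx": 0,"ty": 0,"tz": 0,"wx": 0,"wy": 0,"wz": 0,"claw": 1},
  {"tx": 0,"ty": 0,"tz": 0,"wx": 0,"wy": 0,"wz": 0,"claw": 1},
  {"tx": 0,"ty": 0,"tz": 0,"wx": 0,"wy": 0,"wz": 0,"claw": 1},
  {"tx": 0,"ty": 0,"tz": 0,"wx": 0,"wy": 0,"wz": 0,"claw": 1},
  {"tx": 0,"ty": 0,"tz": 0,"wx": 0,"wy": 0,"wz": 0,"claw": 1},
  {"tx": 0,"ty": 0,"tz": 0,"wx": 0,"wy": 0,"wz": 0,"claw": 1},
])

```text
time_s: 14.95
eef_pos: [0.5406, -0.03, 0.2528]
eef_rot: [0.992, 0.13, -0.0, -0.0]
contact_force: [0.1, -0.3, -0.3]
opening: -0.0003
gripper_force: 0.0
```

Request:
send_rows([
  {"tx": 0,"ty": 0,"tz": 0,"wx": 0,"wy": 0,"wz": 0,"claw": 1},
  {"tx": 0,"ty": 0,"tz": 0,"wx": 0,"wy": 0,"wz": 0,"claw": 1},
  {"tx": 0,"ty": 0,"tz": 0,"wx": 0,"wy": 0,"wz": 0,"claw": 1},
  {"tx": 0,"ty": 0,"tz": 0,"wx": 0,"wy": 0,"wz": 0,"claw": 1},
  {"tx": 0,"ty": 0,"tz": 0,"wx": 0,"wy": 0,"wz": 0,"claw": 1},
  {"tx": 0,"ty": 0,"tz": 0,"wx": 0,"wy": 0,"wz": 0,"claw": 1},
  {"tx": 0,"ty": 0,"tz": 0,"wx": 0,"wy": 0,"wz": 0,"claw": 1},
  {"tx": 0,"ty": 0,"tz": 0,"wx": 0,"wy": 0,"wz": 0,"claw": 1},
  {"tx": 0,"ty": 0,"tz": 0,"wx": 0,"wy": 0,"wz": 0,"claw": 1},
  {"tx": 0,"ty": 0,"tz": 0,"wx": 0,"wy": 0,"wz": 0,"claw": 1},
])

```text
time_s: 15.95
eef_pos: [0.5408, -0.0301, 0.2533]
eef_rot: [0.992, 0.13, -0.0, 0.0]
contact_force: [-0.5, -0.4, 1.0]
opening: 0.0004
gripper_force: 0.0
```

Run:
```python
from h import *
st(); p=grab('wrist','w7.png')
```

```text
15.95 tip in disp mm [  0.5  52.  245.3] F [-0.5 -0.4  1. ]
```

View pics/w7.png

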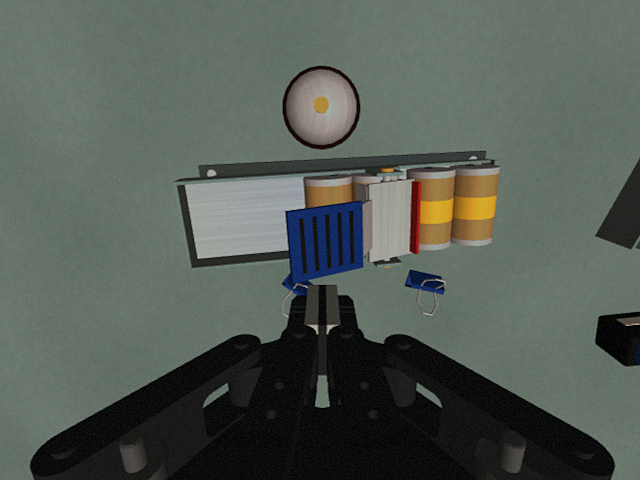

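Cartridges 1 and 2 lie in the tray at (474,205) and (433,208). The other two are queued behind the lowered gate, the paddle is up and the bystanders in view stand where they were.

```bash
python3 -c "
from h import *
print(job.close_job())"
```

```text
the job is handed in; nothing more can be done
None
```

I dispensed two cartridges into the tray in two full paddle strokes and handed the job in at about 16 s; the last picture shows the other two queued behind the lowered gate and the paddle back up, but the hand-in returned no verdict.

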